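# Load the shaker caddy

### The arm

A 7-joint arm with a two-finger parallel gripper is mounted at the origin on a cart in front of the work surface, level with it; the furniture and walls round the work are solid. World frame = base frame: x ahead of the robot, y to its left, z up, the work surface at z = 0. Lengths are in m, angles in degrees, forces in N, time in s.
With the tool pointing down it reaches from about 0.4 to 0.9 m from the base axis. Payload 5.5 kg.
Tool frame: the origin (TCP) lies at the very end of the fingers, on their centre line; the grasp point (between the pads) lies 19 mm behind it; z points along the fingers, y is the line along which they close (so a half turn about z gives the same grasp; the last joint's range is limited). The gripper opens to 92 mm and grips with 3 to 60 N. Pads are 19 mm wide; open, the fingers measure 130 mm over their backs; the gripper's body (75 mm by 190 mm) begins 47 mm behind the grasp point.
Start: joints at [-59.347, 28.699, -24.465, 88.831, 12.651, 65.22, -12.049], TCP at [0.174, 0.626, 0.227] pointing down, gripper open.
Joint ranges: [-164.97, 164.97], [-17.58, 116.51], [-87.97, 89.64], [11.32, 138.91], [-80.73, 260.73], [10.89, 115.49], [-147.41, 147.41]. Speed limits (degrees/s): [147.25, 147.25, 180, 180, 180, 180, 180].

### API

Orientations are given as [roll, pitch, yaw] about the fixed x, y, z axes, in that order (R = Rz(yaw) Ry(pitch) Rx(roll)).
In Python, from workcell import ctrl, camrig, get_obs gives the robot as it stands (ctrl), with the cameras (camrig) and the readings as plain functions.
- The arm moves only by the tool nudge_tcp, called after "Request:" by a JSON object that holds its "name" and its "arguments", one argument or row to a line. Schema: {"type":"object","properties":{"steps":{"type":"array","items":{"type":"number"},"minItems":6,"maxItems":120},"aperture":{"type":"number"},"grip_force":{"type":"number"},"only":{"type":"string"},"quiet":{"type":"boolean"},"lines":{"type":"string"}},"required":["steps"],"additionalProperties":false}. steps is one flat list of numbers that holds 1 to 20 rows one after another, with no inner brackets; each row has 6 numbers: dx, dy, dz in shares of the most that a row can go, 1 being 50 mm, then a rotation vector rx, ry, rz in fractions of the full range, 1 being 45 degrees; each row shifts and turns the commanded pose from where the row before left it, along the tool's axes as they then stand; what a row does not reach is not made up. A row lasts 1/10 s, in which the tool goes at most 0.05 m and 8.59 degrees, less where a joint would pass 70% of its speed; a pose out of reach is approached as far as the arm can. aperture is the finger opening in m, set as the call begins (left out keeps the last). The fingers move at their own pace and stop on an object; grip_force is the grip in N (left out, the last holds). Time passes only in rows, so rows that do not move let the fingers close. The tool returns the time, the measured TCP pose, the force, the opening and the grip force at its end. only (a regular expression) keeps the lines of the reply that match it, lines (a string "A,B") keeps lines A to B, and quiet returns only ok. Input that does not fit is refused with a message, and nothing moves.
- get_obs(): the state, without advancing time (a new reading comes with each control period).
- camrig.read_camera(name): name is "scene" or "top"; returns the picture (384x512x3 uint8, red, green, blue); there is no depth.
- camrig.camera_model(name): a dict with "mtx" (3x3 intrinsics, pixels), "k1" (the pictures are not rectified: a ray, as slopes to the right and down, at radius r is drawn at 1 + k1 r^2 times it, then the intrinsics apply), "extrinsics" (4x4, takes a point from camera to world coordinates). Camera axes: x right, y down, z forward; pixel columns grow to the right and rows downward; lengths in m; the calibration is good to about 2 mm. A picture is of the moment at which its call begins. camera_model takes no time and is no camera call.
- ctrl.finish_job(): hands the job in; it is judged then, once.
The state is a dict: "clock": time; "q": joint angles; "qvel": joint speeds; "joint_efforts": joint torques, N m; "eef_pos": TCP position; "eef_rot": TCP orientation; "ft_force": force on the tool from outside, world axes, zero at the start; "moment": the same for the moment, N m; "grip_width": finger opening in m; "grasp_force": force on a finger pad.
Only numpy, scipy, OpenCV 4.12 (cv2) and the standard library are available. Lean on these libraries where they do the work, as an engineer would, in place of code of your own. Each camera call takes 0.05 s, during which the arm holds its last target. There are 200 camera calls.

### The job

Set the shaker caddy up for service: first swing its keeper arm clear of the pockets, a quarter turn or a little more towards the front, and leave it there. Then drop the two shakers upright into the pockets, one at a time: the tall dark dredger into the pocket next to the hinge post, the short pepper shaker into the outer pocket. Leave the cup, the label roll and the other things where they are.

Things in the scene. Friction and masses are not known exactly. Their poses are not given: they have to be found in the camera images.
- caddy: steel caddy fixed to the counter: base plate 88 x 196 mm, 7 mm high; two round pockets and an upright hinge post in a row along its y axis. Origin on the counter; in its frame the post (12 mm thick, with the arm's 24 mm hub) stands at y = -85 mm, the post pocket at y = -23 mm, the outer pocket at +55 mm, all at x = 0. At yaw 0 its x axis points away from the robot, its y axis to the left.
- post_pocket (a point): centre of the floor of the pocket next to the hinge post, 9 mm above the counter. Pocket 62 mm across inside at the floor, flaring to about 72 mm at the mouth, 29 mm deep (rim 38 mm above the counter, 78 mm across outside).
- outer_pocket (a point): centre of the floor of the pocket farther from the post; the same shape and height as the other pocket; the two are 78 mm apart.
- keeper (a joint): angle (rad) of the keeper arm about the hinge post. 0: over the middle of both pockets (along +y). It grows anticlockwise seen from above, towards the front; at 1.57 the arm points along the caddy's -x. Stops at -0.3 and 2.0. Light friction (under 1 N at the knob); stays where left. Flat bar 18 mm wide, 8 mm thick, underside 117 mm above the counter, reaching 181 mm from the hinge axis.
- keeper_knob (a point): middle of the gripping height of the upright round black knob on the arm's free end, 172 mm from the hinge axis, 151 mm above the counter. Knob 18 mm thick, rising from 128 to 170 mm above the counter; it is fixed to the arm and turns with it.
- keeper_hinge (a point): point on the arm's upright hinge axis, 113 mm above the counter; hub top at 134 mm (cap to 138 mm).
- dredger: tall dark steel cup-shaped shaker, 51 mm across, 96 mm high, about 0.16 kg, standing upright; origin at the centre of its underside, z up. Grasp round the body.
- pepper_shaker: short light steel pepper shaker with a holed top, 47 mm across, 66 mm high, about 0.11 kg, standing upright; origin at the centre of its underside, z up. Grasp round the body.
- right_box: fixed steel box on the counter behind the row of loose things and to the left of the caddy: front face at x = 0.58 m, top 176 mm high, right side at y = -0.04 m, with a side plate 195 mm high running forward from its left end at y = 0.37 m; a stack of cartons and a film roll lie on it. More equipment stands at y above 0.5 m on the robot's left; keep clear of it.
- dip_cup: bystander: open steel dip cup, 63 mm across the rim, 36 mm high, loose; origin at the centre of its underside. Stands in the same row as the shakers.
- label_roll: bystander: roll of white labels lying flat, 60 mm across, 25 mm high, loose; origin at the centre of its underside. Lies in the same row as the shakers.

How it is judged:
By the outcome, as a careful person would: the job done as asked, in the order asked, and still so for the second after the job is handed in, with the robot touching nothing.
It also fails if it takes over 72 s, if anything falls off the work surface, if the arm or the gripper's body presses on something with over 40 N, if the wrist force passes 120 N, or if a joint passes its speed limit or range.

## Working session

There is one attempt and no reset: what is moved stays moved. The work goes in short steps, Python scripts to look and compute and a tool call to move; the robot and the scene stay as the last step left them, time stands still between calls to the robot, and variables do not carry over. Pictures are saved under pics/ and viewed, at most 12 in all, crops included, and the job is handed in when it is done.

```bash
ls; mkdir -p pics; python3 - <<'E'
from workcell import ctrl, camrig, get_obs
import cv2,numpy as np
for n in("scene","top"):
    im=camrig.read_camera(n); cv2.imwrite(f"pics/{n}0.png",im[:,:,::-1])
    m=camrig.camera_model(n); print(n,np.round(np.array(m["mtx"]),1).tolist(),m["k1"],np.round(m["extrinsics"],3).tolist())
o=get_obs(); print(o["clock"],o["eef_pos"],o["eef_rot"],o["grip_width"])
E
```

```text
pics
workcell.py
scene [[394.5, 0.0, 253.7], [0.0, 394.5, 200.6], [0.0, 0.0, 1.0]] 0.013006580917267311 [[0.705, -0.321, 0.632, 0.01], [-0.709, -0.315, 0.631, -0.51], [-0.004, -0.893, -0.45, 0.508], [0.0, 0.0, 0.0, 1.0]]
top [[405.9, 0.0, 257.9], [0.0, 405.9, 192.0], [0.0, 0.0, 1.0]] 0.03727836890729383 [[-0.029, -0.998, 0.062, 0.488], [-1.0, 0.03, 0.007, 0.004], [-0.009, -0.062, -0.998, 1.122], [0.0, 0.0, 0.0, 1.0]]
0.1 [0.17436973 0.62554644 0.22579841] [-1.79903207e+02 -4.45391961e-03  1.64429575e+02] 0.09183292280159484
```

View pics/scene0.png

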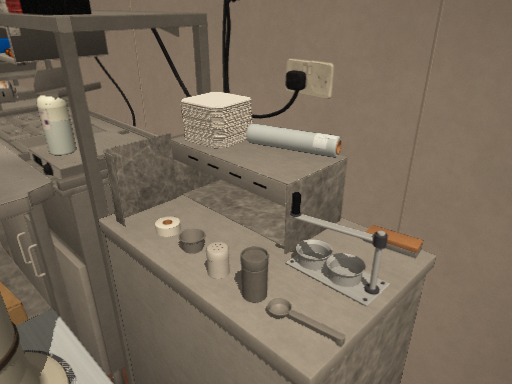

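View pics/top0.png

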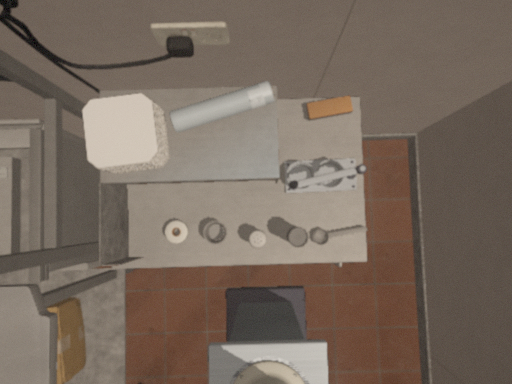

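The scene view shows the pepper shaker at about (217,260), the dredger at (255,275), the caddy pockets at (314,255) and (346,268), the knob at (296,203) and the post at (378,265). In the top view the hub is near (362,168), the knob near (293,185), the dredger near (297,236), the pepper shaker near (257,238), and a spoon lies beside the dredger. I'll zoom in for exact pixels.

```bash
cat > h.py <<'E'
import numpy as np,cv2
from workcell import ctrl, camrig, get_obs
M={n:{k:np.array(v) if k!="k1" else v for k,v in camrig.camera_model(n).items()} for n in("scene","top")}
def ray(n,px):
    m=M[n]; K=m["mtx"]
    s=cv2.undistortPoints(np.array([[px]],float),K,np.array([m["k1"],0,0,0.]))[0,0]
    d=m["extrinsics"][:3,:3]@np.array([s[0],s[1],1]); return m["extrinsics"][:3,3],d/np.linalg.norm(d)
def plane(n,px,z):
    o,d=ray(n,px); return o+d*(z-o[2])/d[2]
def tri(a,b):
    (o1,d1),(o2,d2)=ray("scene",a),ray("top",b)
    s=np.linalg.lstsq(np.stack([d1,-d2],1),o2-o1,rcond=None)[0]
    p,q=o1+s[0]*d1,o2+s[1]*d2; return (p+q)/2,np.linalg.norm(p-q)
def proj(n,P):
    m=M[n];E=np.linalg.inv(m["extrinsics"])
    return cv2.projectPoints(np.array([P],float),cv2.Rodrigues(E[:3,:3])[0],E[:3,3],m["mtx"],np.array([m["k1"],0,0,0.]))[0][0,0]
def crop(n,src,x0,y0,w,h,f):
    im=cv2.imread(src)[y0:y0+h,x0:x0+w]; im=cv2.resize(im,None,fx=f,fy=f,interpolation=cv2.INTER_CUBIC)
    for x in range(-(-x0//20)*20,x0+w,20):
        cv2.line(im,((x-x0)*f,0),((x-x0)*f,6),(0,0,255),1); cv2.putText(im,str(x),((x-x0)*f+2,14),0,.35,(0,0,255),1)
    for y in range(-(-y0//20)*20,y0+h,20):
        cv2.line(im,(0,(y-y0)*f),(6,(y-y0)*f),(0,0,255),1); cv2.putText(im,str(y),(8,(y-y0)*f+4),0,.35,(0,0,255),1)
    cv2.imwrite(n,im)
E
python3 - <<'E'
from h import *
crop("pics/s0c.png","pics/scene0.png",195,185,200,145,4)
crop("pics/t0c.png","pics/top0.png",240,150,130,100,6)
E
```

```text
(no output)
```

View pics/s0c.png

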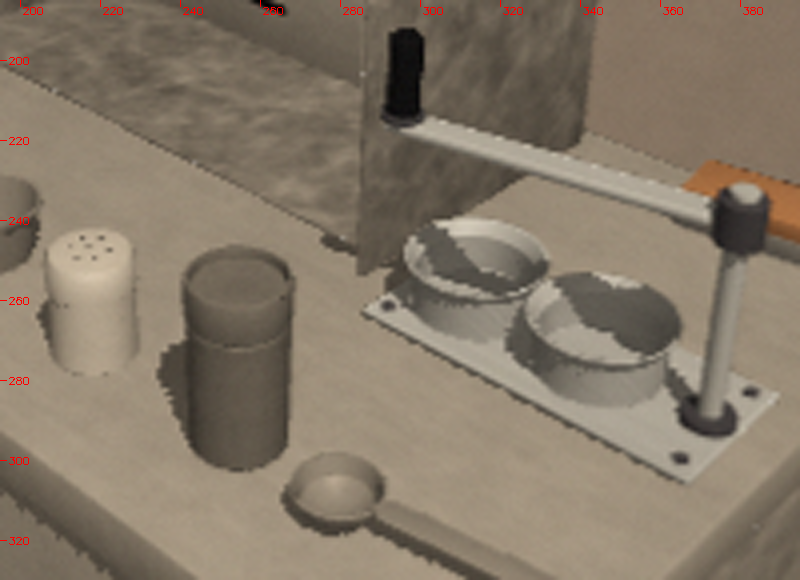

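View pics/t0c.png

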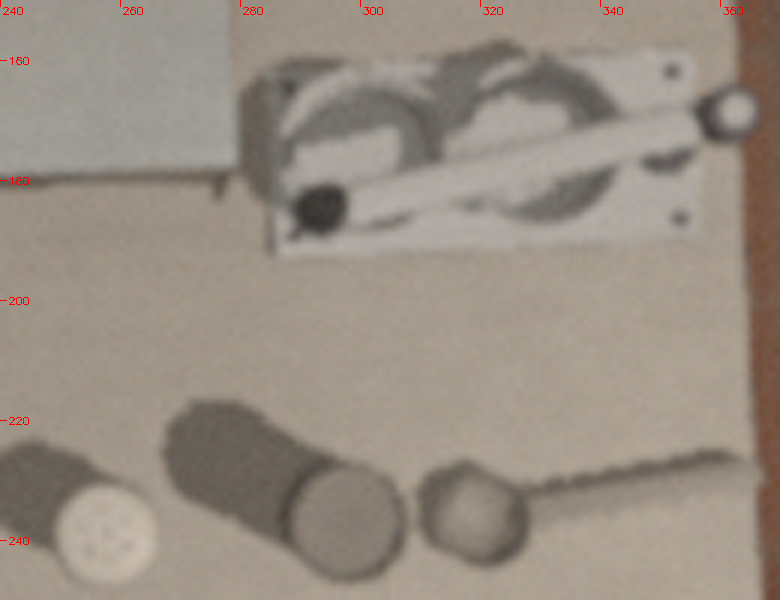

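```bash
python3 - <<'E'
from h import *
S=lambda x,y:(195+(x+.5)/4-.5,185+(y+.5)/4-.5)
T=lambda x,y:(240+(x+.5)/6-.5,150+(y+.5)/6-.5)
P={"dred":((239,280),(347,522)),"pep":((90,247),(106,532)),"knobtop":((406,33),(321,209)),"cap":((744,190),(738,111)),
"hA":((388,305),(289,90)),"hC":((751,392),(672,72)),"hD":((680,458),(680,218))}
np.set_printoptions(precision=4,suppress=True)
for k,(a,b) in P.items(): print(k,*tri(S(*a),T(*b)))
print("postpocket rim",plane("scene",S(603,318),.038),"outer",plane("scene",S(477,260),.038),"post foot",plane("scene",S(710,415),.012))
for p in((289,90),(294,232),(672,72),(680,218)): print("hole top",plane("top",T(*p),.007))
for p in((388,305),(751,392),(680,458)): print("hole sc",plane("scene",S(*p),.007))
print("spoon",plane("scene",S(335,480),.02))
o=get_obs();print(o["q"])
E
```

```text
dred [ 0.4369 -0.0847  0.0932] 5.941881718193957e-05
pep [0.4336 0.0173 0.0656] 0.0015525823489190484
knobtop [ 0.5637 -0.0732  0.1714] 0.002671839659810575
cap [ 0.5994 -0.2433  0.1387] 0.002080838467839374
hA [ 0.6184 -0.0578 -0.0232] 0.046673000741624435
hC [ 0.6335 -0.2475  0.0088] 0.0006975363757235808
hD [ 0.5662 -0.2481  0.0085] 0.001160630071936124
postpocket rim [ 0.5979 -0.1812  0.038 ] outer [ 0.5953 -0.105   0.038 ] post foot [ 0.5993 -0.2436  0.012 ]
hole top [ 0.631  -0.0725  0.007 ]
hole top [ 0.5655 -0.0726  0.007 ]
hole top [ 0.6339 -0.2482  0.007 ]
hole top [ 0.5667 -0.249   0.007 ]
hole sc [ 0.5654 -0.0704  0.007 ]
hole sc [ 0.6353 -0.2463  0.007 ]
hole sc [ 0.5674 -0.247   0.007 ]
spoon [ 0.4308 -0.1513  0.02  ]
[-59.3462  28.7482 -24.4554  88.8839  12.651   65.2181 -12.0497]
```

The detections agree with the text: caddy centre ≈ (0.5995, -0.160) with yaw ≈ 0.7°, knob top at z 0.171, dredger top at 0.093 and pepper top at 0.066. The frame on the left is near the start pose, so I'll check it before moving.

```bash
python3 - <<'E'
from h import *
crop("pics/a.png","pics/scene0.png",0,0,130,384,3)
crop("pics/b.png","pics/top0.png",0,80,134,304,3)
a,b=cv2.imread("pics/a.png"),cv2.imread("pics/b.png")
b=cv2.copyMakeBorder(b,0,a.shape[0]-b.shape[0],0,0,cv2.BORDER_CONSTANT)
c=np.hstack([a,b]); c=cv2.resize(c,None,fx=.52,fy=.52,interpolation=cv2.INTER_AREA); cv2.imwrite("pics/left.png",c); print(c.shape)
print(proj("scene",[.174,.626,.227]),proj("top",[.174,.626,.227]))
E
```

```text
(599, 412, 3)
[-35.40312514 133.54404622] [-28.55204858 375.52969037]
```

View pics/left.png

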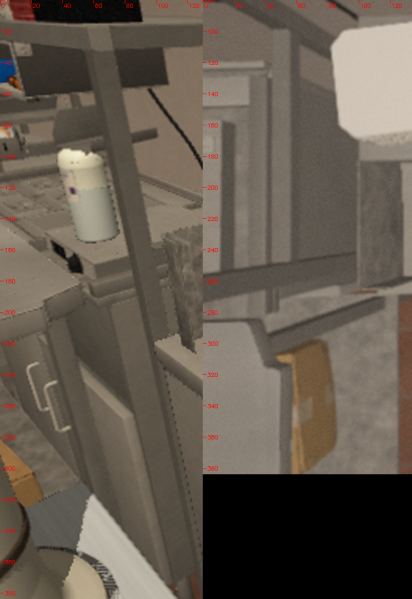

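```bash
python3 - <<'E'
from h import *
np.set_printoptions(precision=3,suppress=True)
for z in(-.8,-.4,0,.2,.4,.5): print(z,"top(112,270)",plane("top",(112,270),z),"(42,290)",plane("top",(42,290),z),"(98,247)",plane("top",(98,247),z),"(2,265)",plane("top",(2,265),z))
for p in((70,25),(85,150),(105,300)):
  for q in((42,290),(2,265),(80,279),(50,257)): print(p,q,*tri(p,q))
E
```

```text
-0.8 top(112,270) [ 0.263  0.71  -0.8  ] (42,290) [ 0.183  1.032 -0.8  ] (98,247) [ 0.372  0.775 -0.8  ] (2,265) [ 0.304  1.216 -0.8  ]
-0.4 top(112,270) [ 0.31   0.563 -0.4  ] (42,290) [ 0.246  0.818 -0.4  ] (98,247) [ 0.396  0.615 -0.4  ] (2,265) [ 0.342  0.964 -0.4  ]
0 top(112,270) [0.357 0.416 0.   ] (42,290) [0.31  0.604 0.   ] (98,247) [0.42  0.454 0.   ] (2,265) [0.38  0.712 0.   ]
0.2 top(112,270) [0.38  0.343 0.2  ] (42,290) [0.342 0.497 0.2  ] (98,247) [0.432 0.374 0.2  ] (2,265) [0.4   0.585 0.2  ]
0.4 top(112,270) [0.404 0.269 0.4  ] (42,290) [0.373 0.39  0.4  ] (98,247) [0.444 0.294 0.4  ] (2,265) [0.419 0.459 0.4  ]
0.5 top(112,270) [0.415 0.233 0.5  ] (42,290) [0.389 0.337 0.5  ] (98,247) [0.45  0.254 0.5  ] (2,265) [0.428 0.396 0.5  ]
(70, 25) (42, 290) [0.375 0.362 0.462] 0.018664126621905894
(70, 25) (2, 265) [0.41  0.432 0.457] 0.03159430175845725
(70, 25) (80, 279) [0.373 0.312 0.46 ] 0.05447042507119583
(70, 25) (50, 257) [0.403 0.366 0.456] 0.06919602292184343
(85, 150) (42, 290) [0.364 0.49  0.18 ] 0.057835089192544986
(85, 150) (2, 265) [0.414 0.61  0.136] 0.04836490979379244
(85, 150) (80, 279) [0.363 0.417 0.19 ] 0.0032559856969041
(85, 150) (50, 257) [0.405 0.506 0.156] 0.012074145981738659
(105, 300) (42, 290) [ 0.335  0.721 -0.397] 0.23516172114147407
(105, 300) (2, 265) [ 0.415  0.972 -0.591] 0.25694979655190964
(105, 300) (80, 279) [ 0.34   0.617 -0.365] 0.13476795691230353
(105, 300) (50, 257) [ 0.407  0.805 -0.521] 0.1314753277402538
```

There is a tall frame post near (0.37, 0.40). I'll retract radially first, turn the gripper tangentially, then swing past it at about 0.43 m radius.

The manual's scale: shifts go in shares of 50 mm and turns go in shares of 45 degrees. Converting my numbers, -0.03 m is -0.6, 8 degrees / 45 = 0.1778.

Request:
{"name": "nudge_tcp", "arguments": {
  "steps": [0, -0.6, 0, 0, 0, 0, 0, -0.6, 0, 0, 0, 0, 0, -0.6, 0, 0, 0, 0, 0, -0.6, 0, 0, 0, 0, 0, -0.6, 0, 0, 0, 0, 0, -0.6, 0, 0, 0, 0, 0, -0.6, 0, 0, 0, 0, 0, 0, 0, 0, 0, 0.1778, 0, 0, 0, 0, 0, 0.1778, 0, 0, 0, 0, 0, 0.1778, 0, 0, 0, 0, 0, 0.1778, 0, 0, 0, 0, 0, 0.1778, 0, 0, 0, 0, 0, 0.1778, 0, 0, 0, 0, 0, 0.1778, 0, 0, 0, 0, 0, 0.1778, 0, 0, 0, 0, 0, 0.1778, 0, 0, 0, 0, 0, 0.1778, 0, 0, 0, 0, 0, 0.1778, 0, 0, 0, 0, 0, 0.0444],
  "aperture": 0.05
}}

```text
clock: 2.0
eef_pos: [0.118, 0.4235, 0.2264]
eef_rot: [-180.0, 0.0, 74.2]
ft_force: [0.1, 1.2, 0.7]
grip_width: 0.05
grasp_force: 0.0
```

```bash
python3 -c "
from workcell import ctrl, camrig, get_obs
print(get_obs()['q'])"
```

```text
[-58.13816533   6.14858062 -20.99896741 117.61969862   2.62636183
  56.70461877 -96.29169188]
```

In the tool's units: 0.046 m is 0.92, -0.0024 m is -0.048, 6 degrees / 45 = 0.1333.

Request:
{"name": "nudge_tcp", "arguments": {
  "steps": [-0.048, 0.92, 0, 0, 0, 0.1333, -0.048, 0.92, 0, 0, 0, 0.1333, -0.048, 0.92, 0, 0, 0, 0.1333, -0.048, 0.92, 0, 0, 0, 0.1333, -0.048, 0.92, 0, 0, 0, 0.1333, -0.048, 0.92, 0, 0, 0, 0.1333, -0.048, 0.92, 0, 0, 0, 0.1333, -0.048, 0.92, 0, 0, 0, 0.1333, -0.048, 0.92, 0, 0, 0, 0.1333, -0.048, 0.92, 0, 0, 0, 0.1333, -0.048, 0.92, 0, 0, 0, 0.1333, -0.048, 0.92, 0, 0, 0, 0.1333]
}}

```text
clock: 3.2
eef_pos: [0.4401, 0.0168, 0.2266]
eef_rot: [180.0, -0.0, 2.2]
ft_force: [0.9, 0.4, 0.0]
grip_width: 0.0499
grasp_force: 0.0
```

```bash
python3 -c "
from workcell import ctrl, camrig, get_obs
print(get_obs()['q'])"
```

```text
[-19.31266048   5.13167069  14.4501766  118.57595397  -1.52876141
  56.44890099 -91.88384599]
```

In the tool's units: 0.025 m is 0.5, -0.018 m is -0.36, -8 degrees / 45 = -0.1778.

Request:
{"name": "nudge_tcp", "arguments": {
  "steps": [0, 0, 0, 0, 0, -0.1778, 0, 0, 0, 0, 0, -0.1778, 0, 0, 0, 0, 0, -0.1778, 0, 0, 0, 0, 0, -0.1778, 0, 0, 0, 0, 0, -0.1778, 0, 0, 0, 0, 0, -0.1778, 0, 0, 0, 0, 0, -0.1778, 0, 0, 0, 0, 0, -0.1778, 0, 0, 0, 0, 0, -0.1778, 0, 0, 0, 0, 0, -0.1778, 0, 0, 0, 0, 0, -0.1778, -0.36, 0.5, 0, 0, 0, 0.0044, -0.36, 0.5, 0, 0, 0, 0, -0.36, 0.5, 0, 0, 0, 0, -0.36, 0.5, 0, 0, 0, 0, -0.36, 0.5, 0, 0, 0, 0, 0, 0, 0, 0, 0, 0]
}}

```text
clock: 4.9
eef_pos: [0.5673, -0.074, 0.2262]
eef_rot: [179.9, 0.1, 90.0]
ft_force: [0.1, -0.7, 0.0]
grip_width: 0.0499
grasp_force: 0.0
```

```bash
python3 - <<'E'
from h import *
print(get_obs()['q'])
im=camrig.read_camera("scene"); cv2.imwrite("pics/s1.png",im[:,:,::-1])
im2=camrig.read_camera("top"); cv2.imwrite("pics/t1.png",im2[:,:,::-1])
crop("pics/a.png","pics/s1.png",240,120,133,150,3);crop("pics/b.png","pics/t1.png",250,120,133,150,3)
cv2.imwrite("pics/k1.png",np.hstack([cv2.imread("pics/a.png"),cv2.imread("pics/b.png")]))
E
```

```text
[ -6.13636169  19.06548383  13.39516434 101.52227561  -4.87951755
  59.91461291   9.02391512]
```

View pics/k1.png

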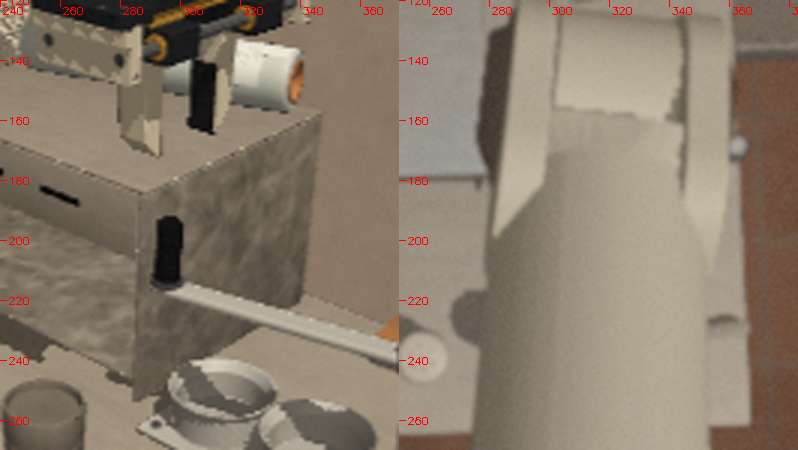

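The scene view shows the fingertips at about (290,170) and (309,163), straddling the column of the knob at (296,200). The alignment is good, so I'll descend and grip lightly.

In the tool's units: 0.02 m is 0.4, -0.003 m is -0.06.

Request:
{"name": "nudge_tcp", "arguments": {
  "steps": [0, -0.06, 0.4, 0, 0, 0, 0, 0, 0.4, 0, 0, 0, 0, 0, 0.4, 0, 0, 0, 0, 0, 0.4, 0, 0, 0, 0, 0, 0.26, 0, 0, 0, 0, 0, 0, 0, 0, 0, 0, 0, 0, 0, 0, 0]
}}

```text
clock: 5.7
eef_pos: [0.562, -0.0704, 0.134]
eef_rot: [-180.0, -0.0, 90.3]
ft_force: [0.6, -0.4, 0.7]
grip_width: 0.0501
grasp_force: 0.0
```

Request:
{"name": "nudge_tcp", "arguments": {
  "steps": [0, 0, 0, 0, 0, 0, 0, 0, 0, 0, 0, 0, 0, 0, 0, 0, 0, 0, 0, 0, 0, 0, 0, 0, 0, 0, 0, 0, 0, 0, 0, 0, 0, 0, 0, 0, 0, 0, 0, 0, 0, 0, 0, 0, 0, 0, 0, 0],
  "aperture": 0.01,
  "grip_force": 5
}}

```text
clock: 6.5
eef_pos: [0.5625, -0.0708, 0.134]
eef_rot: [180.0, 0.0, 90.2]
ft_force: [-0.2, -0.5, 2.7]
grip_width: 0.0183
grasp_force: 5.0
```

In the tool's units: -0.0159 m is -0.318, -0.0042 m is -0.084, -5.5 degrees / 45 = -0.1222.

Request:
{"name": "nudge_tcp", "arguments": {
  "steps": [-0.084, -0.318, 0, 0, 0, -0.1222, -0.084, -0.318, 0, 0, 0, -0.1222, -0.084, -0.318, 0, 0, 0, -0.1222, -0.084, -0.318, 0, 0, 0, -0.1222, -0.084, -0.318, 0, 0, 0, -0.1222, -0.084, -0.318, 0, 0, 0, -0.1222, -0.084, -0.318, 0, 0, 0, -0.1222, -0.084, -0.318, 0, 0, 0, -0.1222, 0, 0, 0, 0, 0, 0, 0, 0, 0, 0, 0, 0]
}}

```text
clock: 7.5
eef_pos: [0.4559, -0.1427, 0.1338]
eef_rot: [180.0, -0.0, 134.0]
ft_force: [-1.8, 1.6, 5.0]
grip_width: 0.0176
grasp_force: 5.0
```

```bash
python3 -c "
from workcell import ctrl, camrig, get_obs
import numpy as np
o=get_obs();p=o['eef_pos'];v=p[:2]-np.array([.6,-.244]);print(v,np.hypot(*v),np.degrees(np.arctan2(-v[0],v[1])),o['q'],o['eef_rot'])"
```

```text
[-0.14411588  0.10126297] 0.1761351123922303 54.906218940084074 [  9.57778836  16.64222092   5.31873588 118.60227067  -2.19935055
  44.87635868  60.26723209] [ 1.79990670e+02 -4.31331226e-02  1.34032537e+02]
```

In the tool's units: -0.0159 m is -0.318, -0.008 m is -0.16, -5.5 degrees / 45 = -0.1222.

Request:
{"name": "nudge_tcp", "arguments": {
  "steps": [-0.092, -0.318, 0, 0, 0, -0.1222, -0.092, -0.318, 0, 0, 0, -0.1222, -0.092, -0.318, 0, 0, 0, -0.1222, -0.092, -0.318, 0, 0, 0, -0.1222, -0.092, -0.318, 0, 0, 0, -0.1222, -0.092, -0.318, 0, 0, 0, -0.1222, -0.092, -0.318, 0, 0, 0, -0.1222, -0.092, -0.318, 0, 0, 0, -0.1222, -0.044, -0.16, 0, 0, 0, -0.06, 0, 0, 0, 0, 0, 0, 0, 0, 0, 0, 0, 0]
}}

```text
clock: 8.6
eef_pos: [0.432, -0.2784, 0.1323]
eef_rot: [179.9, -0.3, -179.3]
ft_force: [-6.8, -2.4, 2.6]
grip_width: 0.0175
grasp_force: 5.0
```

Request:
{"name": "nudge_tcp", "arguments": {
  "steps": [0, 0, 0, 0, 0, 0, 0, 0, 0, 0, 0, 0, 0, 0, 0, 0, 0, 0, 0, 0, 0, 0, 0, 0],
  "aperture": 0.05
}}

```text
clock: 9.0
eef_pos: [0.4354, -0.2778, 0.1337]
eef_rot: [180.0, 0.0, -179.0]
ft_force: [-0.8, -0.1, -0.2]
grip_width: 0.0451
grasp_force: 0.0
```

```bash
python3 -c "
from workcell import ctrl, camrig, get_obs
import numpy as np
o=get_obs();p=o['eef_pos'];v=p[:2]-np.array([.6,-.244]);print(v,np.hypot(*v),np.degrees(np.arctan2(-v[0],v[1])),o['q'],o['eef_rot'])"
```

```text
[-0.16458485 -0.03377887] 0.16801542502297764 101.59814553894321 [ 29.39194834  20.12428111   0.21060033 113.35154565  -0.12350726
  46.4970038  120.64203351] [ 1.79999163e+02  3.22679286e-02 -1.79032641e+02]
```

The knob came free cleanly with the keeper at about 1.76 rad. Next I'll rise, turn back to yaw 90 and go above the dredger.

In the tool's units: -0.025 m is -0.5, -0.02 m is -0.4, 8 degrees / 45 = 0.1778.

Request:
{"name": "nudge_tcp", "arguments": {
  "steps": [0, 0, -0.4, 0, 0, 0, 0, 0, -0.5, 0, 0, 0, 0, 0, -0.5, 0, 0, 0, 0, 0, -0.5, 0, 0, 0.1778, 0, 0, 0, 0, 0, 0.1778, 0, 0, 0, 0, 0, 0.1778, 0, 0, 0, 0, 0, 0.1778, 0, 0, 0, 0, 0, 0.1778, 0, 0, 0, 0, 0, 0.1778, 0, 0, 0, 0, 0, 0.1778, 0, 0, 0, 0, 0, 0.1778, 0, 0, 0, 0, 0, 0.1778, 0, 0, 0, 0, 0, 0.1778, 0, 0, 0, 0, 0, 0.1778, 0, 0, 0, 0, 0, 0.0667, 0, 0, 0, 0, 0, 0],
  "aperture": 0.085
}}

```text
clock: 10.6
eef_pos: [0.435, -0.278, 0.2288]
eef_rot: [180.0, 0.0, 89.9]
ft_force: [0.4, -0.8, -0.7]
grip_width: 0.085
grasp_force: 0.0
```

```bash
python3 - <<'E'
from h import *
np.set_printoptions(precision=4,suppress=True)
T=lambda x,y:(240+(x+.5)/6-.5,150+(y+.5)/6-.5)
S=lambda x,y:(195+(x+.5)/4-.5,185+(y+.5)/4-.5)
print("dred",plane("top",T(346.5,522),.096),plane("scene",S(239,280),.096),"pep",plane("top",T(106,533),.066),plane("scene",S(90,247),.066))
o=get_obs();print(o["eef_pos"],o["eef_rot"])
im=camrig.read_camera("scene"); cv2.imwrite("pics/s2.png",im[:,:,::-1])
im=camrig.read_camera("top"); cv2.imwrite("pics/t2.png",im[:,:,::-1])
crop("pics/a.png","pics/s2.png",195,165,200,150,4);cv2.imwrite("pics/k2.png",cv2.imread("pics/a.png"))
E
```

```text
dred [ 0.4371 -0.0843  0.096 ] [ 0.434  -0.0876  0.096 ] pep [0.4338 0.0168 0.066 ] [0.4327 0.0174 0.066 ]
[ 0.435  -0.278   0.2288] [179.9799   0.0016  89.9282]
```

View pics/k2.png

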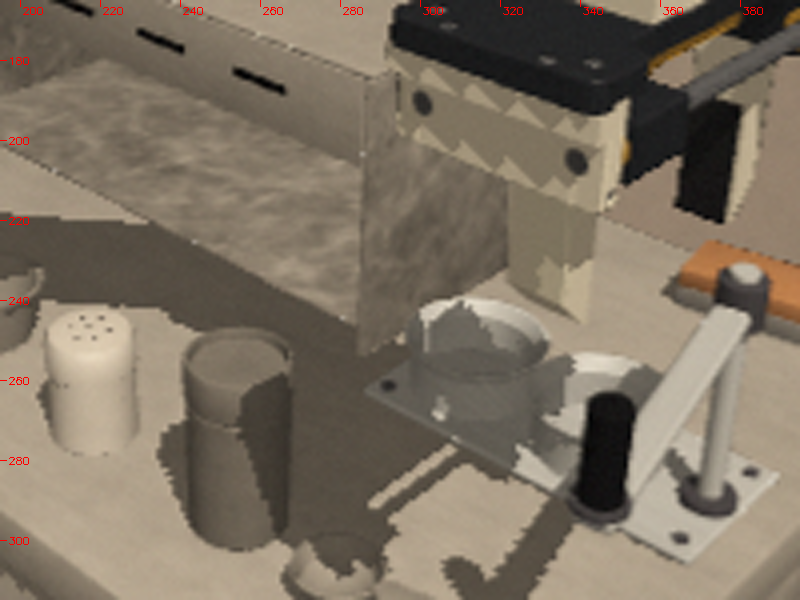

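The picture shows the keeper pointing to the front, with its knob at (347,277), well clear of both pockets. The shakers have not moved. I'll fetch the dredger.

Request:
{"name": "nudge_tcp", "arguments": {
  "steps": [0.6, 0, 0, 0, 0, 0, 0.8, 0, 0, 0, 0, 0, 0.8, 0, 0, 0, 0, 0, 0.8, 0, 0, 0, 0, 0, 0.6, 0, 0, 0, 0, 0, 0.25, 0.02, 0, 0, 0, 0, 0, 0, 0.6, 0, 0, 0, 0, 0, 0.8, 0, 0, 0, 0, 0, 0.8, 0, 0, 0, 0, 0, 0.8, 0, 0, 0, 0, 0, 0.4, 0, 0, 0, 0, 0, 0.08, 0, 0, 0, 0, 0, 0, 0, 0, 0, 0, 0, 0, 0, 0, 0],
  "aperture": 0.085
}}

```text
clock: 12.1
eef_pos: [0.4371, -0.0864, 0.0558]
eef_rot: [179.9, 0.0, 89.9]
ft_force: [0.5, 0.1, 0.1]
grip_width: 0.0849
grasp_force: 0.0
```

Request:
{"name": "nudge_tcp", "arguments": {
  "steps": [0, 0, 0, 0, 0, 0, 0, 0, 0, 0, 0, 0, 0, 0, 0, 0, 0, 0, 0, 0, 0, 0, 0, 0, 0, 0, 0, 0, 0, 0, 0, 0, 0, 0, 0, 0, 0, 0, 0, 0, 0, 0, 0, 0, 0, 0, 0, 0],
  "aperture": 0.03,
  "grip_force": 20
}}

```text
clock: 12.9
eef_pos: [0.4362, -0.0858, 0.0549]
eef_rot: [180.0, 0.0, 89.9]
ft_force: [1.0, -0.9, 3.8]
grip_width: 0.0498
grasp_force: 20.0
```

In the tool's units: -0.03 m is -0.6, 0.024 m is 0.48.

Request:
{"name": "nudge_tcp", "arguments": {
  "steps": [0, 0, -0.4, 0, 0, 0, 0, 0, -0.6, 0, 0, 0, 0, 0, -0.6, 0, 0, 0, 0, 0, -0.6, 0, 0, 0, 0, 0, -0.2, 0, 0, 0, -0.24, 0.4, 0, 0, 0, 0, -0.28, 0.48, 0, 0, 0, 0, -0.28, 0.48, 0, 0, 0, 0, -0.28, 0.48, 0, 0, 0, 0, -0.28, 0.48, 0, 0, 0, 0, -0.28, 0.48, 0, 0, 0, 0, -0.28, 0.48, 0, 0, 0, 0, 0, 0, 0, 0, 0, 0, 0, 0, 0, 0, 0, 0]
}}

```text
clock: 14.3
eef_pos: [0.5987, -0.1819, 0.1726]
eef_rot: [-179.8, -0.0, 89.9]
ft_force: [-0.7, -0.6, -3.2]
grip_width: 0.0495
grasp_force: 20.0
```

```bash
python3 - <<'E'
from h import *
im=camrig.read_camera("scene"); cv2.imwrite("pics/s3.png",im[:,:,::-1])
crop("pics/k3.png","pics/s3.png",250,140,150,150,4)
o=get_obs();print(o["eef_pos"],o["eef_rot"])
print([proj("scene",[.6,-.182,z]).round(1).tolist() for z in(.038,.12,.175)], proj("scene",[.599,-.1045,.038]))
E
```

```text
[ 0.5983401  -0.18134393  0.17289689] [-1.79806434e+02 -6.05818053e-02  8.99304318e+01]
[[346.3, 263.8], [350.6, 228.6], [353.8, 202.9]] [314.73852809 248.83998036]
```

View pics/k3.png

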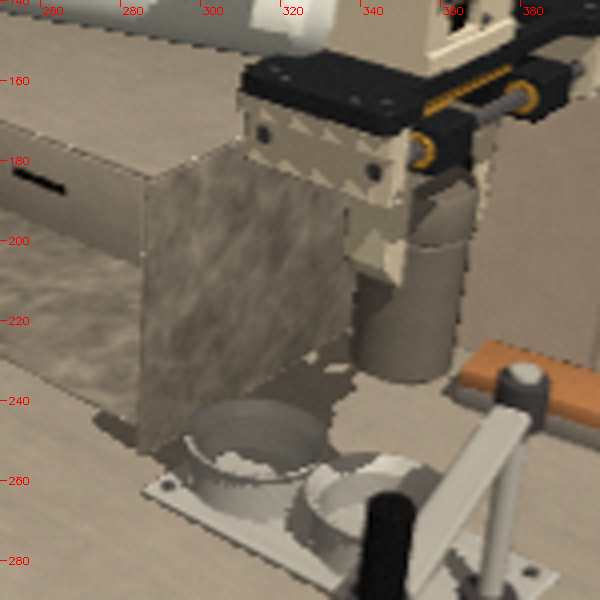

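The dredger's base, at about (351,230), lies on the axis of the post pocket, which projects to (350.6,228.6). I'll lower it.

In the tool's units: 0.02 m is 0.4, 0.015 m is 0.3.

Request:
{"name": "nudge_tcp", "arguments": {
  "steps": [0, 0.02, 0.4, 0, 0, 0, 0, 0, 0.4, 0, 0, 0, 0, 0, 0.4, 0, 0, 0, 0, 0, 0.3, 0, 0, 0, 0, 0, 0.2, 0, 0, 0, 0, 0, 0.2, 0, 0, 0, 0, 0, 0.12, 0, 0, 0, 0, 0, 0, 0, 0, 0, 0, 0, 0, 0, 0, 0]
}}

```text
clock: 15.25
eef_pos: [0.6012, -0.1821, 0.0741]
eef_rot: [180.0, 0.0, 89.9]
ft_force: [0.5, -0.0, -1.2]
grip_width: 0.0496
grasp_force: 20.0
```

Request:
{"name": "nudge_tcp", "arguments": {
  "steps": [0, 0, 0.08, 0, 0, 0, 0, 0, 0.06, 0, 0, 0, 0, 0, 0.04, 0, 0, 0, 0, 0, 0, 0, 0, 0, 0, 0, 0, 0, 0, 0]
}}

```text
clock: 15.75
eef_pos: [0.6008, -0.182, 0.0646]
eef_rot: [-180.0, -0.0, 89.9]
ft_force: [0.3, -0.8, -2.4]
grip_width: 0.0495
grasp_force: 20.0
```

Request:
{"name": "nudge_tcp", "arguments": {
  "steps": [0, 0, 0, 0, 0, 0, 0, 0, 0, 0, 0, 0, 0, 0, 0, 0, 0, 0, 0, 0, 0, 0, 0, 0, 0, 0, 0, 0, 0, 0, 0, 0, 0, 0, 0, 0],
  "aperture": 0.075
}}

```text
clock: 16.35
eef_pos: [0.6008, -0.182, 0.0647]
eef_rot: [180.0, -0.0, 89.9]
ft_force: [-0.6, 0.9, -0.4]
grip_width: 0.0749
grasp_force: 0.0
```

In the tool's units: -0.04 m is -0.8, -0.035 m is -0.7.

Request:
{"name": "nudge_tcp", "arguments": {
  "steps": [0, 0, -0.4, 0, 0, 0, 0, 0, -0.6, 0, 0, 0, 0, 0, -0.8, 0, 0, 0, 0, 0, -0.8, 0, 0, 0, 0, 0, -0.7, 0, 0, 0, 0.4, -0.6, 0, 0, 0, 0, 0.6, -0.6, 0, 0, 0, 0, 0.6, -0.6, 0, 0, 0, 0, 0.6, -0.6, 0, 0, 0, 0, 0.6, -0.6, 0, 0, 0, 0, 0.6, -0.35, 0, 0, 0, 0, 0.58, 0, 0, 0, 0, 0, 0, 0, 0, 0, 0, 0, 0, 0, 0, 0, 0, 0]
}}

```text
clock: 17.75
eef_pos: [0.4337, 0.0175, 0.23]
eef_rot: [180.0, 0.0, 90.0]
ft_force: [0.3, -1.0, 0.2]
grip_width: 0.0748
grasp_force: 0.0
```

```bash
python3 - <<'E'
from h import *
im=camrig.read_camera("scene"); cv2.imwrite("pics/s4.png",im[:,:,::-1])
crop("pics/k4.png","pics/s4.png",195,165,200,150,4)
o=get_obs();print(o["eef_pos"],o["eef_rot"])
E
```

```text
[0.43373809 0.01663005 0.22984716] [1.79981542e+02 2.20162570e-02 8.99205400e+01]
```

View pics/k4.png

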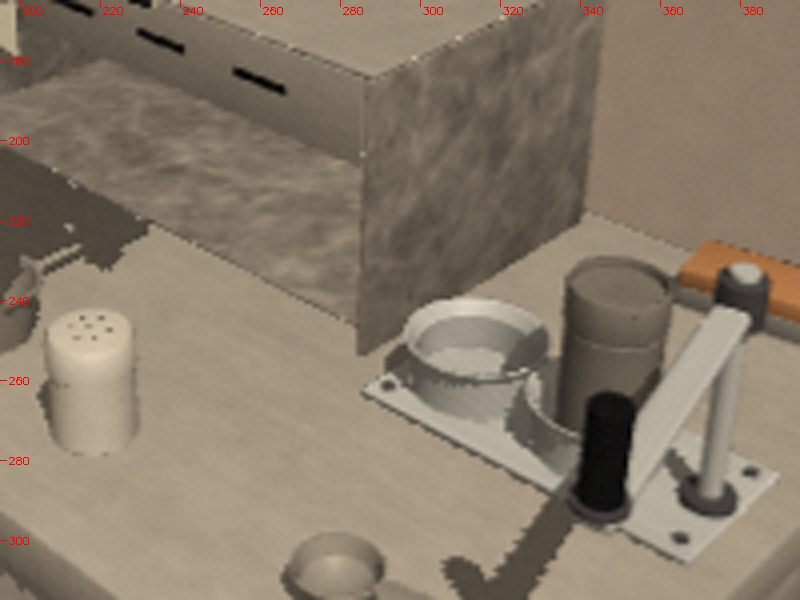

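The dredger stands upright in the post pocket at about (349,255), and the keeper has not moved. Next is the pepper shaker.

In the tool's units: 0.04 m is 0.8, 0.03 m is 0.6.

Request:
{"name": "nudge_tcp", "arguments": {
  "steps": [0, 0, 0.6, 0, 0, 0, 0, 0, 0.8, 0, 0, 0, 0, 0, 0.8, 0, 0, 0, 0, 0, 0.8, 0, 0, 0, 0, 0, 0.6, 0, 0, 0, 0, 0, 0.3, 0, 0, 0, 0, 0, 0.06, 0, 0, 0, 0, 0, 0, 0, 0, 0, 0, 0, 0, 0, 0, 0]
}}

```text
clock: 18.7
eef_pos: [0.4346, 0.0167, 0.0325]
eef_rot: [179.9, 0.0, 89.9]
ft_force: [-0.0, 0.1, 0.7]
grip_width: 0.0751
grasp_force: 0.0
```

Request:
{"name": "nudge_tcp", "arguments": {
  "steps": [0, 0, 0, 0, 0, 0, 0, 0, 0, 0, 0, 0, 0, 0, 0, 0, 0, 0, 0, 0, 0, 0, 0, 0, 0, 0, 0, 0, 0, 0, 0, 0, 0, 0, 0, 0, 0, 0, 0, 0, 0, 0, 0, 0, 0, 0, 0, 0],
  "aperture": 0.03,
  "grip_force": 20
}}

```text
clock: 19.5
eef_pos: [0.4338, 0.0173, 0.032]
eef_rot: [180.0, -0.0, 89.9]
ft_force: [-0.3, 0.3, 6.2]
grip_width: 0.0466
grasp_force: 20.0
```

In the tool's units: -0.04 m is -0.8, -0.03 m is -0.6.

Request:
{"name": "nudge_tcp", "arguments": {
  "steps": [0, 0, -0.4, 0, 0, 0, 0, 0, -0.6, 0, 0, 0, 0, 0, -0.8, 0, 0, 0, 0, 0, -0.6, 0, 0, 0, 0, 0, -0.4, 0, 0, 0, -0.4, 0, 0, 0, 0, 0, -0.6, 0, 0, 0, 0, 0, -0.6, 0, 0, 0, 0, 0, -0.6, 0.4, 0, 0, 0, 0, -0.23, 0.6, 0, 0, 0, 0, 0, 0.6, 0, 0, 0, 0, 0, 0.6, 0, 0, 0, 0, 0, 0.6, 0, 0, 0, 0, 0, 0.5, 0, 0, 0, 0, 0, 0, 0, 0, 0, 0, 0, 0, 0, 0, 0, 0]
}}

```text
clock: 21.1
eef_pos: [0.5976, -0.1042, 0.1706]
eef_rot: [-179.9, -0.0, 90.0]
ft_force: [-0.0, 0.2, -0.3]
grip_width: 0.0464
grasp_force: 20.0
```

```bash
python3 - <<'E'
from h import *
im=camrig.read_camera("scene"); cv2.imwrite("pics/s5.png",im[:,:,::-1])
crop("pics/k5.png","pics/s5.png",250,140,150,150,4)
o=get_obs();print(o["eef_pos"],o["eef_rot"]);z=o["eef_pos"][2]-.032
print(proj("scene",[.599,-.1045,z]),proj("scene",[.599,-.1045,.038]))
E
```

```text
[ 0.59703549 -0.10445004  0.17075793] [-1.79853897e+02 -8.53849597e-03  8.99276619e+01]
[318.02872252 206.85806105] [314.73852809 248.83998036]
```

View pics/k5.png

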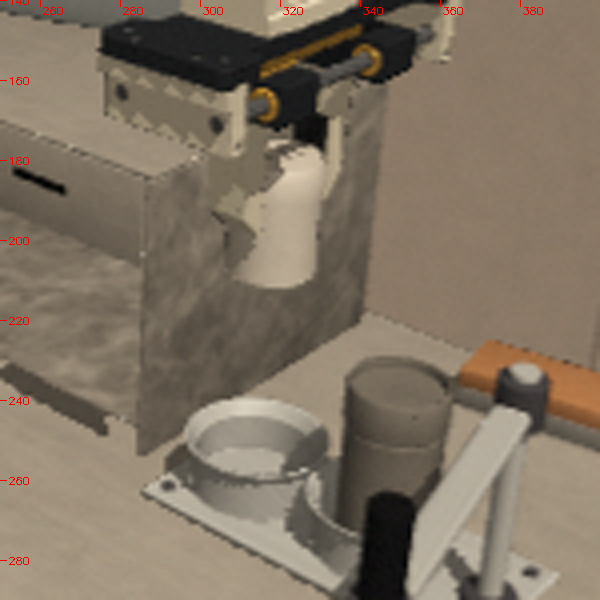

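The pepper's base, at about (319,208), lines up with the outer pocket axis, which projects to (318,207). I'll lower it.

In the tool's units: 0.025 m is 0.5, 0.02 m is 0.4.

Request:
{"name": "nudge_tcp", "arguments": {
  "steps": [0, 0.03, 0.4, 0, 0, 0, 0, 0, 0.5, 0, 0, 0, 0, 0, 0.5, 0, 0, 0, 0, 0, 0.4, 0, 0, 0, 0, 0, 0.3, 0, 0, 0, 0, 0, 0.2, 0, 0, 0, 0, 0, 0.1, 0, 0, 0, 0, 0, 0, 0, 0, 0, 0, 0, 0, 0, 0, 0]
}}

```text
clock: 22.05
eef_pos: [0.6005, -0.1046, 0.0525]
eef_rot: [179.9, 0.0, 89.9]
ft_force: [0.5, -0.2, -0.2]
grip_width: 0.0464
grasp_force: 20.0
```

Request:
{"name": "nudge_tcp", "arguments": {
  "steps": [0, 0, 0.06, 0, 0, 0, 0, 0, 0.06, 0, 0, 0, 0, 0, 0.04, 0, 0, 0, 0, 0, 0, 0, 0, 0, 0, 0, 0, 0, 0, 0]
}}

```text
clock: 22.55
eef_pos: [0.5998, -0.1044, 0.0436]
eef_rot: [-180.0, -0.0, 89.9]
ft_force: [-0.6, -0.9, -1.4]
grip_width: 0.0464
grasp_force: 20.0
```

The manual's scale: shifts go in shares of 50 mm and turns go in shares of 45 degrees. Converting my numbers, 0.002 m is 0.04.

Request:
{"name": "nudge_tcp", "arguments": {
  "steps": [0, 0, 0.04, 0, 0, 0, 0, 0, 0, 0, 0, 0, 0, 0, 0, 0, 0, 0]
}}

```text
clock: 22.85
eef_pos: [0.5998, -0.1045, 0.0416]
eef_rot: [-180.0, -0.0, 89.9]
ft_force: [0.2, -0.6, -0.7]
grip_width: 0.0467
grasp_force: 20.0
```

Request:
{"name": "nudge_tcp", "arguments": {
  "steps": [0, 0, 0, 0, 0, 0, 0, 0, 0, 0, 0, 0, 0, 0, 0, 0, 0, 0, 0, 0, 0, 0, 0, 0, 0, 0, 0, 0, 0, 0, 0, 0, 0, 0, 0, 0],
  "aperture": 0.07
}}

```text
clock: 23.45
eef_pos: [0.6, -0.1045, 0.0418]
eef_rot: [180.0, -0.0, 89.9]
ft_force: [0.4, 0.5, -0.3]
grip_width: 0.0701
grasp_force: 0.0
```

Request:
{"name": "nudge_tcp", "arguments": {
  "steps": [0, 0, -0.4, 0, 0, 0, 0, 0, -0.6, 0, 0, 0, 0, 0, -0.8, 0, 0, 0, 0, 0, -0.8, 0, 0, 0, 0, 0, -0.8, 0, 0, 0, 0, 0, -0.6, 0, 0, 0, 0.4, -0.6, 0, 0, 0, 0, 0.6, -0.8, 0, 0, 0, 0, 0.6, -0.8, 0, 0, 0, 0, 0.4, -0.6, 0, 0, 0, 0, 0, 0, 0, 0, 0, 0, 0, 0, 0, 0, 0, 0, 0, 0, 0, 0, 0, 0, 0, 0, 0, 0, 0, 0, 0, 0, 0, 0, 0, 0]
}}

```text
clock: 24.95
eef_pos: [0.4607, -0.005, 0.2415]
eef_rot: [-180.0, 0.0, 89.8]
ft_force: [0.2, 0.1, -0.3]
grip_width: 0.0699
grasp_force: 0.0
```

```bash
python3 - <<'E'
from h import *
im=camrig.read_camera("scene"); cv2.imwrite("pics/s6.png",im[:,:,::-1])
crop("pics/k6.png","pics/s6.png",140,170,260,190,3)
E
```

```text
(no output)
```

View pics/k6.png

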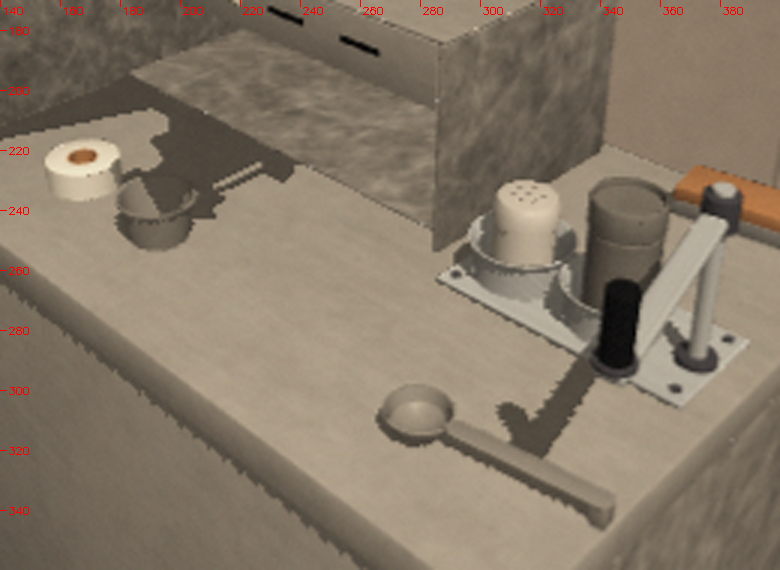

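The pepper shaker, at about (314,245), and the dredger, at (348,252), both stand upright in their pockets. The keeper is still clear with its knob at (347,277), the cup and label roll have not been touched, and the gripper is clear of everything. I'm handing in.

```bash
python3 -c "
from workcell import ctrl, camrig, get_obs
print(ctrl.finish_job())"
```

```text
the job is handed in; nothing more can be done
None
```

The job is handed in at about 25 s: the keeper is swung clear to about 1.76 rad, the dredger stands upright in the post pocket and the pepper shaker in the outer pocket, and nothing else was moved.

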